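Set a denture flask on the press line and screw the press down

TASK

Push the square brass flask along the bed of the press, keeping it down on the bed all the time, until its far edge lies on the scribed line, square to the line and midway between the two columns. Let go of it, then turn the press's T-bar clockwise in short swings until the foot of the screw bears firmly on the flask, still on its line. Leave the bottle, bowl and round flask where they are.

Things in the scene. Friction and masses are not known exactly. Their poses are not given: they have to be found in the camera images.
- press: Fixed bench press. Origin: on the bench (z = 0), straight below the screw's axis; +x is the way a flask is pushed in, +y across. Grey base with a flat bare aluminium bed at z 18 mm, reaching from x -195 to +85 mm and y -88 to 88 mm. Two round columns, 20 mm in diameter, stand on it at x 0, y -72 and +72 mm. Nothing stops a flask: only the line shows its place
- crosshead (a point): middle of the press's fixed grey crosshead, on the screw axis, 138 mm above the bench. It spans 30 mm in the press's x, 190 mm in y, z 123 to 153 mm; nuts on it reach z 169 mm. The hand cannot go under it from above, so lean the tool back when pushing the flask in
- line (a point): middle of the scribed line: a thin dark line (2 mm) across the bed, parallel to the press's y, 50 mm beyond the screw axis (press x = +50, y = 0), on the bed surface. Axes as the press
- flask: The loose square brass flask, a block 100 mm (its x) by 90 mm (its y) by 62 mm high with a flat lid, about 0.65 to 0.95 kg, lying on the bed in front of the columns, turned up to 20 degrees. Origin: centre of its underside. Its +x face (90 mm wide) is the far one, towards the line. Squared by two fingers on its near face, its centre shifts about 60 mm per rad of turn, to +y if its yaw was negative
- flask_edge (a point): middle of the flask's far lower edge (flask x = +50 mm, at the underside). This is the edge that must come onto the line
- ram: Round steel foot of the screw, 52 mm in diameter, origin at the centre of its underside; it moves only up and down, as the T-bar turns, 8 mm per turn (1.27 mm per rad). It meets a flask that is under it when the origin is 80 mm above the bench; at the start it is 3.7 to 5.3 mm higher
- spindle (a joint): Turn of the T-bar in rad, growing clockwise as seen from above, which lowers the screw. At 0 the bar lies along the press's y. Starts between -0.6 and 0.6. It turns with 0.25 N m of friction and stays where it is left; the foot touches the flask at 3.53, then the bar stiffens: at about 3.8 it is firm (about 150 N on the flask, about 0.4 N m to turn); the thread ends hard at 4.0
- bar_centre (a point): middle of the T-bar, on the screw axis, about 225 mm above the bench (it sinks with the screw). The bar is a level round rod 12 mm thick reaching 88 mm either way from here, an 18 mm ball on each end, through an upright hub 32 mm in diameter and 26 mm high. Free space below the bar down to 169 mm
- mixer: Fixed plaster mixer standing beside the press on its +y side, 150 by 150 mm, 270 mm high, origin under its centre. It blocks the hand from going all the way round with the T-bar
- bowl: Loose black rubber mixing bowl, 104 mm across the rim, 66 mm high, origin under its centre. To be left alone
- bottle: Loose white bottle, 60 mm in diameter, 155 mm high, origin under its centre. To be left alone
- round_flask: Loose round brass flask, 80 mm in diameter, 56 mm high, origin under its centre. Not the one to press; to be left alone
Not all that is in view belongs to the job. What is shaped like the flask but green or orange is not meant.

How it is judged:
On the way, in this order (a step that is already met when the one before it is completed fails the run):
1. the flask lies with its far edge on the line, square and midway between the columns, let go, the screw not yet on it (x of flask_edge in the frame of line between -0.0035 and 0.0035 m and y of flask_edge in the frame of line between -0.01 and 0.01 m and angle between the x axis of flask and the x axis of press, either way round below 0.07 rad and contact force between each of the fingers, the arm and flask below 0.2 N and contact force between ram and flask below 0.5 N), for 0.2 s.
2. the screw bears firmly on the flask (contact force between ram and flask above 20 N), for 0.2 s.
At the end, for the whole second after the job is handed in: The flask's far edge is within 3.5 mm of the scribed line, within 10 mm of midway between the columns and square to the line within 4 degrees (0.07 rad); the foot of the screw bears on the flask with more than 20 N; all is at rest (x of flask_edge in the frame of line between -0.0035 and 0.0035 m and y of flask_edge in the frame of line between -0.01 and 0.01 m and angle between the x axis of flask and the x axis of press, either way round below 0.07 rad and linear speed of flask below 0.01 m/s and contact force between ram and flask above 20 N); the robot touches nothing.
It fails at once if the flask is lifted or tipped off the bed (z of flask in the frame of line above 0.008 m or angle between flask's own z axis and vertical above 0.15 rad).
It fails at once if the bowl, bottle or round flask is moved more than 15 mm (distance of any of bowl, bottle, round_flask from where it was at the start of the episode above 0.015 m).
It also fails if it takes over 72 s, if anything falls off the work surface, if the arm or the gripper's body presses on something with over 40 N, if the wrist force passes 120 N, or if a joint passes its speed limit or range.

ROBOT

A 6-joint arm with a two-finger parallel gripper is mounted at the origin on the work surface. World frame = base frame: x ahead of the robot, y to its left, z up, the work surface at z = 0. Lengths are in m, angles in rad, forces in N, time in s.
With the tool pointing down it reaches from about 0.325 to 0.775 m from the base axis. Payload 5.5 kg.
Tool frame: the origin (TCP) lies midway between the tips of the shut fingers; the grasp point (between the pads) lies 19 mm behind it; z points along the fingers, y is the line along which they close (so a half turn about z gives the same grasp; the last joint's range is limited). The gripper opens to 88 mm and grips with 3 to 60 N. Pads are 20 mm wide; open, the fingers measure 115 mm over their backs; the gripper's body (75 mm by 178 mm) begins 61 mm behind the grasp point.
Start: joints at [1.272, 0.091, 1.231, -0, 1.82, -0.057], TCP at [0.144, 0.583, 0.223] pointing down, gripper open.
Joint ranges: [-2.87, 2.87], [-0.86, 2.18], [0.17, 2.46], [-1.51, 4.65], [0.06, 2.69], [-2.65, 2.65]. Speed limits (rad/s): [2.57, 2.57, 3.01, 3.14, 3.14, 3.14].

INTERFACE

Orientations are given as a 3x3 rotation matrix whose columns are the frame's x, y, z axes.
In Python, from plant import bot, open_jaws, clamp, ik, vision, workorder gives the robot as it stands. Calls block until the motion is done:
- bot.reach(position, orientation): joint-space move of the TCP to a pose.
- bot.servo_line(position, rotation=None, rate=0.15): straight line of the TCP; rotation=None keeps the orientation; rate is the mean speed in m/s.
- bot.move_joints(angles): joint-space move.
- open_jaws() and clamp(strength=None): open the fingers fully, or close them until they stop; strength is the grip in N (None keeps the last).
- bot.hold(seconds).
- ik(position, orientation): joint angles nearest the present ones, or None.
- vision.get_image(name): name is "side" or "top" or "wrist"; returns (picture, depth): 480x640x3 uint8, red, green, blue; 480x640 float32, m along the optical axis (not along the pixel's ray), 0 where there is no reading.
- vision.camera_params(name): a dict with "vfov" (degrees; the focal length in pixels is half the picture's height over the tangent of half this angle, whatever the lens; pixels are square), "cx", "cy" (the principal point, pixels), "xyz" and "orientation" of the camera in the world. Camera axes: x right, y down, z forward; pixel columns grow to the right and rows downward; lengths in m; the calibration is good to about 2 mm. A picture is of the moment at which its call begins: read the wrist's pose just before it. camera_params takes no time and is no camera call; for the wrist camera it gives the pose at the moment of the call.
A pose or a line that the arm cannot do raises bot.MotionError and nothing moves.
- workorder.job_done(): hands the job in; it is judged then, once.
Readings, each from a call of its own:
- bot.current_time(): time.
- bot.current_joint_pos(): joint angles.
- bot.current_joint_velocities(): joint speeds.
- bot.current_effort(): joint torques, N m.
- bot.current_tool_pos(): TCP position.
- bot.current_orientation(): TCP orientation.
- bot.current_wrist_force(): force on the tool from outside, world axes, zero at the start.
- bot.current_wrist_torque(): the same for the moment, N m.
- bot.current_gripper_width(): finger opening in m.
- bot.current_grasp_force(): force on a finger pad.
Only numpy, scipy, OpenCV 4.12 (cv2) and the standard library are available. Lean on these libraries where they do the work, as an engineer would, in place of code of your own. Each camera call takes 0.05 s, during which the arm holds its last target. There are 200 camera calls.

## Working session

There is one attempt and no reset: what is moved stays moved. The work goes in short steps, each a Python script; the robot and the scene stay as the last script left them, time stands still between calls to the robot, and variables do not carry over. Pictures are saved under pics/ and viewed, at most 10 in all, crops included, and the job is handed in when it is done.

```bash
ls; mkdir -p pics; python3 - <<'E'
from plant import bot, vision
import cv2, numpy as np
print(bot.current_time())
for n in ("side","top"):
    im,d=vision.get_image(n); p=vision.camera_params(n)
    print(n,p, (d>0).mean())
    cv2.imwrite(f"pics/{n}0.png",im[:,:,::-1]); np.save(f"pics/{n}0.npy",d)
E
```

```text
pics
0.0
side {'vfov': 42.75334772143927, 'cx': 324.7929295600199, 'cy': 241.77887421823536, 'xyz': array([0.98321065, 0.62378925, 1.38656661]), 'orientation': array([[-0.83736822,  0.44564005, -0.31657451],
       [ 0.54663594,  0.6846622 , -0.48210665],
       [ 0.00190057, -0.57675179, -0.81691723]])} 0.9957845052083333
top {'vfov': 45.715445644915164, 'cx': 322.1292024959939, 'cy': 248.89381794841452, 'xyz': array([ 0.41750307, -0.11545786,  1.49852065]), 'orientation': array([[-0.00160339, -0.9959142 ,  0.09029028],
       [-0.99999799,  0.00170531,  0.00105168],
       [-0.00120135, -0.09028841, -0.99591494]])} 0.9960872395833333
```

View pics/side0.png

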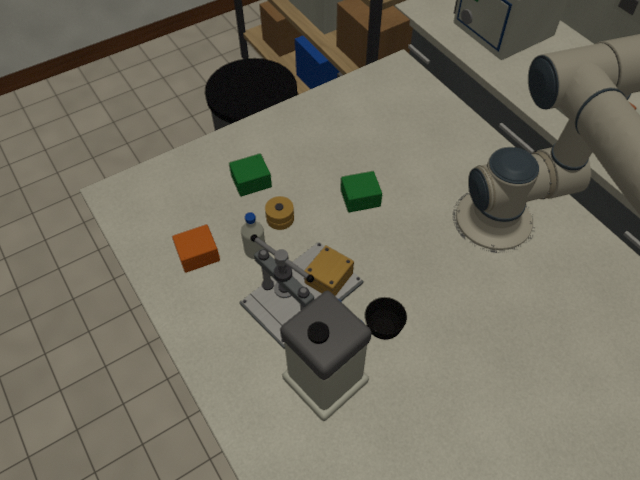

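View pics/top0.png

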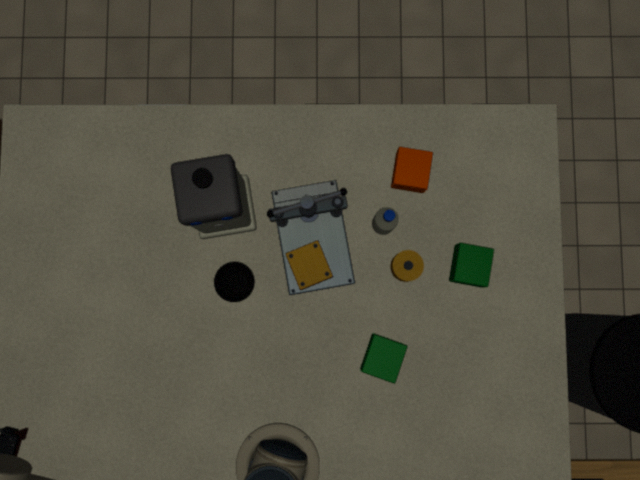

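The flask shape appears as these candidates, in top-view pixels:
- Brass square block at (310,264), side view (330,269).
- Green blocks at (472,265) and (384,358).
- Orange block at (412,169).
- Round brass flask at (407,265).

Only the brass square one on the press bed fits. The press's far end, with the line and columns, is towards the top of the picture. The mixer is at (210,195), the bowl at (235,281) and the bottle at (386,220). Next I'll enlarge and measure.

```bash
cat > h.py <<'E'
import numpy as np, cv2
from plant import bot, open_jaws, clamp, ik, vision, workorder
def K(p):
    f=240/np.tan(np.radians(p['vfov'])/2); return f,p['cx'],p['cy']
def cast(p,uv,z):
    f,cx,cy=K(p); uv=np.atleast_2d(np.float64(uv))
    r=np.c_[(uv[:,0]-cx)/f,(uv[:,1]-cy)/f,np.ones(len(uv))]@p['orientation'].T
    return p['xyz']+r*((z-p['xyz'][2])/r[:,2])[:,None]
def pts(p,uv,d):
    f,cx,cy=K(p); uv=np.atleast_2d(np.float64(uv))
    dd=d[uv[:,1].astype(int),uv[:,0].astype(int)]
    return p['xyz']+(np.c_[(uv[:,0]-cx)/f,(uv[:,1]-cy)/f,np.ones(len(uv))]*dd[:,None])@p['orientation'].T
def proj(p,X):
    f,cx,cy=K(p); c=(np.atleast_2d(X)-p['xyz'])@p['orientation']
    return np.c_[cx+f*c[:,0]/c[:,2],cy+f*c[:,1]/c[:,2]]
E
python3 - <<'E'
from h import *
for n in ("top","side"):
    im=cv2.imread(f"pics/{n}0.png"); d=np.load(f"pics/{n}0.npy"); p=vision.camera_params(n)
    hsv=cv2.cvtColor(im,cv2.COLOR_BGR2HSV)
    m=cv2.inRange(hsv,(14,120,60),(26,255,255))
    nn,lab,st,ce=cv2.connectedComponentsWithStats(m)
    for i in range(1,nn):
        if st[i,4]<200: continue
        v,u=np.where(lab==i); P=pts(p,np.c_[u,v],d)
        top=P[:,2]>np.percentile(P[:,2],90)-0.006
        r=cv2.minAreaRect(np.float32(P[top,:2]*1000))
        print(n,ce[i].round(),st[i,4],"ztop",np.median(P[top,2]).round(4),"rect mm",np.round(r[0],1),np.round(r[1],1),round(r[2],1))
    # bed by depth: points z 10..25mm, low saturation
    vv,uu=np.mgrid[0:480,0:640]; P=pts(p,np.c_[uu.ravel(),vv.ravel()],d)
    b=((P[:,2]>0.010)&(P[:,2]<0.026)&(P[:,0]>.3)&(P[:,0]<1)).reshape(480,640).astype(np.uint8)
    nn,lab,st,ce=cv2.connectedComponentsWithStats(b); i=1+st[1:,4].argmax()
    Q=P[(lab==i).ravel()]; r=cv2.minAreaRect(np.float32(Q[:,:2]*1000))
    print(n,"bed",st[i],np.median(Q[:,2]).round(4),np.round(r[0],1),np.round(r[1],1),round(r[2],1))
im=cv2.imread("pics/top0.png")[165:305,250:430]; s=cv2.imread("pics/side0.png")[205:345,215:395]
cv2.imwrite("pics/crop1.png",np.vstack([cv2.resize(x,None,fx=2.1,fy=2.1,interpolation=cv2.INTER_CUBIC) for x in (im,s)])[:600]*1)
E
```

```text
top [309. 265.] 1332 ztop 0.0818 rect mm [485.1 -89.1] [145.  87.] 22.3
top [408. 265.] 703 ztop 0.0537 rect mm [ 463.8 -244.2] [ 77.  271.8] 26.2
top [606. 470.] 1236 ztop -0.5832 rect mm [  58.3 -650.9] [1280.1  156. ] 63.1
top bed [ 278  212   78   83 3234] 0.0184 [544.6 -95.5] [196.9 178. ] 9.9
side [273.  11.] 253 ztop -0.2334 rect mm [ 341.7 -546.6] [2668.    87.4] 63.2
side [357.  11.] 540 ztop -0.0025 rect mm [ 332.9 -218.6] [2125.6  110.4] 55.3
side [391.  18.] 457 ztop -0.0039 rect mm [ 317.1 -190.6] [2101.9  101.3] 48.0
side [279. 213.] 724 ztop 0.0531 rect mm [753.9 120.4] [1103.8   75.2] 61.6
side [330. 271.] 1435 ztop 0.081 rect mm [750.3 231.5] [905.2 114.9] 52.1
side bed [ 240  277   60   70 1727] 0.0182 [671.7 -76. ] [110.9 173.4] 10.5
```

View pics/crop1.png

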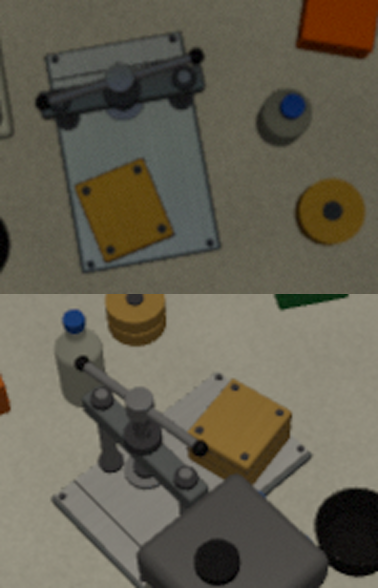

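The crop confirms it: the square brass flask with four dark dots is on the bed, and the scribed line shows beyond the columns. Now the press pose.

```bash
python3 - <<'E'
from h import *
n="top"; im=cv2.imread("pics/top0.png"); d=np.load("pics/top0.npy"); p=vision.camera_params(n)
vv,uu=np.mgrid[0:480,0:640]; P=pts(p,np.c_[uu.ravel(),vv.ravel()],d)
b=((P[:,2]>0.011)&(P[:,2]<0.025)).reshape(480,640); b[:, :262]=0; b[:,362:]=0; b[:170]=0;b[302:]=0
b=cv2.morphologyEx(b.astype(np.uint8),cv2.MORPH_OPEN,np.ones((3,3)))
v,u=np.where(b); G=cast(p,np.c_[u,v],0.018)
r=cv2.minAreaRect(np.float32(G[:,:2]*1000)); print("bed",r, np.median(P[b.ravel()>0,2]))
hsv=cv2.cvtColor(im,cv2.COLOR_BGR2HSV)
m=cv2.inRange(hsv,(14,120,60),(26,255,255)); m[:, 350:]=0; m[:230]=0; m[300:]=0; m[:,:270]=0
v,u=np.where(m); G=cast(p,np.c_[u,v],0.08); r=cv2.minAreaRect(np.float32(G[:,:2]*1000)); print("lid",r)
# bar-end black balls, z~.225
for lo,hi,z,t in (((95,120,60),(125,255,255),.155,'blue cap'),):
    mm=cv2.inRange(hsv,lo,hi)
    _,_,st,ce=cv2.connectedComponentsWithStats(mm)
    for s,c in zip(st[1:],ce[1:]):
        if s[4]>30: print(t,c,s[4],cast(p,c,z))
for q,z in (((270.5,213.5),.225),((343.5,191.5),.225),((308,205),.235),((235,281),.066),((203,178),.27),((407,265),.056)): print(q,cast(p,q,z).round(3))
# wrist view
c=np.array([0.40,-0.10,0.42]); R=np.array([[1,0,0],[0,-1,0],[0,0,-1.]])
print(bot.current_orientation().round(3)); print(ik(c,R)); w=vision.camera_params("wrist"); 
T=bot.current_orientation(); print("cam in tool",T.T@(w['xyz']-bot.current_tool_pos()),(T.T@w['orientation']).round(3),w['vfov'])
E
```

```text
bed ((585.3136596679688, -89.45075988769531), (277.3033142089844, 172.39285278320312), 10.475617408752441) 0.01857394464157025
lid ((506.4312438964844, -80.16021728515625), (98.77286529541016, 87.5571060180664), 22.312564849853516)
blue cap [389.11458333 214.88541667] 96 [[ 0.6203766 -0.2737329  0.155    ]]
(270.5, 213.5) [[0.613 0.002 0.225]]
(343.5, 191.5) [[ 0.664 -0.163  0.225]]
(308, 205) [[ 0.631 -0.083  0.235]]
(235, 281) [[0.467 0.105 0.066]]
(203, 178) [[0.685 0.147 0.27 ]]
(407, 265) [[ 0.507 -0.329  0.056]]
[[-0.971  0.239 -0.   ]
 [ 0.239  0.971 -0.002]
 [ 0.    -0.002 -1.   ]]
[-3.27534520e-01 -2.62501433e-01  1.20021036e+00 -4.44089210e-16
  2.20388372e+00  1.24326181e+00]
cam in tool [ 0.07399048 -0.00134288 -0.16129232] [[-0.    -0.962 -0.272]
 [ 1.    -0.     0.   ]
 [-0.    -0.272  0.962]] 63.41952929833148
```

```bash
cat >> h.py <<'E'
# press frame (x,y,yaw), refined when measured
import json,os
PO=json.load(open('press.json')) if os.path.exists('press.json') else [0.6394,-0.0795,0.1828]
def pw(x,y,z=0):
    c,s=np.cos(PO[2]),np.sin(PO[2]); return np.array([PO[0]+c*x-s*y,PO[1]+s*x+c*y,z])
def wp(X):
    c,s=np.cos(PO[2]),np.sin(PO[2]); X=np.atleast_2d(X); a=X[:,0]-PO[0];b=X[:,1]-PO[1]
    return np.c_[c*a+s*b,-s*a+c*b]
def Rt(yaw,lean=0,flip=False):
    """tool x along press-frame yaw (+x fwd), z down leaned so fingers point forward by lean"""
    y=PO[2]+yaw; c,s=np.cos(y),np.sin(y); f=np.array([c,s,0]); l=np.array([-s,c,0]); up=np.array([0,0,1.])
    z=np.sin(lean)*f-np.cos(lean)*up; yt=-l if not flip else l
    return np.c_[np.cross(yt,z),yt,z]
def snap(n,name):
    p=vision.camera_params(n); im,d=vision.get_image(n)
    im=np.ascontiguousarray(im[:,:,::-1]); cv2.imwrite(f"pics/{name}.png",im); np.save(f"pics/{name}.npy",d)
    import pickle; pickle.dump(p,open(f"pics/{name}.pkl",'wb')); return p,im,d
E
python3 - <<'E'
from h import *
for q,R in ((pw(-90,0)*1,Rt(0)),): pass
P=pw(-.09,0,.40); print(ik(P,Rt(0)),ik(pw(-.11,.02,.04),Rt(np.pi/2)),ik(pw(-.18,0,.05),Rt(0,.7)),ik(pw(-.05,0,.05),Rt(0,.7)),ik(pw(0,.0,.40),Rt(0)))
clamp(10)
bot.reach(P,Rt(0)); bot.hold(.3)
p,im,d=snap("wrist","w1"); print(p['xyz'],bot.current_time(),bot.current_gripper_width())
E
```

```text
[-2.33123393e-01  9.75490598e-02  9.00353406e-01 -4.44089210e-16
  2.14369019e+00  1.15487293e+00] [-2.13929549e-01 -4.49554434e-02  1.69367045e+00 -4.44089210e-16
  1.49287765e+00 -3.96729549e-01] [-0.68519042 -0.8342578   2.39323554  0.56833939  1.15126867  0.58189046] [-0.42464713 -0.40618242  2.13259554  0.49966233  0.87483614  0.74549715] [-1.76493536e-01  3.60894470e-01  5.94002576e-01 -4.44089210e-16
  2.18669561e+00  1.21150279e+00]
[ 0.62418936 -0.0834277   0.56125743] 4.6417 0.0005219346984473629
```

View pics/w1.png

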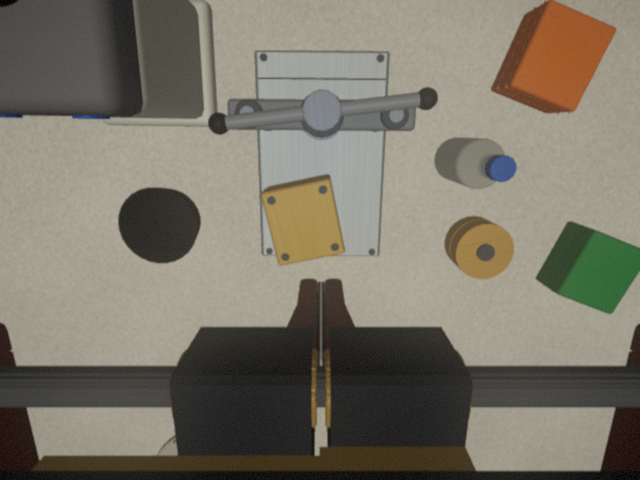

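View w1 shows:
- Bed corners (256,52), (388,52), (380,257), (262,257), with the scribed line at row ~78.
- T-bar balls at (219,123) and (428,98).
- Flask lid corners near (263,192), (328,178), (343,250), (281,264).

Fingers are closed.

```bash
cat >> h.py <<'E'
def lid(p,im,box,z=.08):
    """brass lid rectangle: centre, yaw in press frame"""
    hsv=cv2.cvtColor(im,cv2.COLOR_BGR2HSV); m=cv2.inRange(hsv,(13,90,70),(28,255,255))
    k=np.zeros_like(m); x0,y0,x1,y1=box; k[y0:y1,x0:x1]=m[y0:y1,x0:x1]
    k=cv2.morphologyEx(k,cv2.MORPH_OPEN,np.ones((3,3)))
    c=max(cv2.findContours(k,cv2.RETR_EXTERNAL,cv2.CHAIN_APPROX_NONE)[0],key=cv2.contourArea)[:,0]
    g=wp(cast(p,c,z))*1000; return g,cv2.minAreaRect(np.float32(g))
E
python3 - <<'E'
from h import *
import pickle
im=cv2.imread("pics/w1.png"); d=np.load("pics/w1.npy"); p=pickle.load(open("pics/w1.pkl","rb"))
g=cv2.cvtColor(im,cv2.COLOR_BGR2GRAY)
for l in cv2.createLineSegmentDetector().detect(g)[0][:,0]:
    L=np.hypot(l[2]-l[0],l[3]-l[1])
    if L>35 and 245<min(l[0],l[2]) and max(l[0],l[2])<400 and max(l[1],l[3])<290:
        w=cast(p,l.reshape(2,2),.018); q=wp(w)*1000
        print(l.round(1),q.round(1).tolist(), 'ang',np.degrees(np.arctan2(q[1,1]-q[0,1],q[1,0]-q[0,0])).round(2))
G,r=lid(p,im,(240,160,360,285)); print("lid",r)
for q in ((219,123),(428,98)): print('ball',wp(cast(p,q,.225))*1000)
P=pts(p,[(300,220),(310,210),(320,150),(350,200),(280,60),(320,105),(270,119)],d); print("z",P[:,2].round(4))
# two-view lid height: top vs wrist lid centre at z=.07/.08/.09
pt=vision.camera_params("top"); it=cv2.imread("pics/top0.png")
for z in (.06,.08,.10): print(z,np.round(lid(p,im,(240,160,360,285),z)[1][0],1),np.round(lid(pt,it,(270,230,350,300),z)[1][0],1))
E
```

```text
[262.9 187.1 327.2 173.2] [[-91.1, 79.7], [-71.8, -10.1]] ang -77.87
[301.9 129.6 260.6 129.9] [[-13.7, 24.2], [-14.1, 79.7]] ang 90.4
[329.6 173.3 345.  249.5] [[-71.9, -13.5], [-182.3, -36.8]] ang -168.12
[380.6 130.9 340.6 130.3] [[-15.4, -81.8], [-14.5, -27.9]] ang 89.07
[259.4  98.2 303.1  98.4] [[26.1, 79.6], [25.7, 22.0]] ang -90.33
[338.1  99.5 383.1  95.9] [[24.5, -24.1], [28.9, -83.2]] ang -85.75
[259.5 130.6 261.5 188.1] [[-15.1, 81.2], [-92.5, 81.7]] ang 179.61
[255.   95.6 253.4  51.8] [[29.2, 85.3], [81.8, 84.9]] ang -0.36
[385.6 131.9 379.4 254.3] [[-16.6, -88.5], [-189.6, -87.4]] ang 179.64
[389.7  51.8 387.4  93.2] [[81.9, -89.2], [32.3, -88.6]] ang 179.3
[260.5 253.1 256.3 131.9] [[-187.8, 87.0], [-16.7, 85.6]] ang -0.48
[383.1  80.2 259.4  79.2] [[48.2, -82.3], [49.3, 78.7]] ang 89.59
[262.  206.9 263.7 253.1] [[-119.1, 82.0], [-187.9, 82.3]] ang 179.7
[259.4  76.  383.1  77.4] [[53.1, 78.5], [51.6, -82.2]] ang -90.54
[376.4 253.1 382.2 133.1] [[-187.8, -82.9], [-18.2, -84.1]] ang -0.4
[255.6  48.9 388.1  50.1] [[85.2, 81.9], [83.9, -87.1]] ang -90.45
[375.6  52.9 266.9  52.2] [[80.6, -71.3], [81.4, 67.7]] ang 89.67
[328.3 178.8 263.1 192.8] [[-79.5, -11.7], [-99.1, 79.8]] ang 102.1
[274.3 251.9 263.4 208.4] [[-186.0, 66.7], [-121.3, 80.1]] ang 11.69
[349.3 254.9 311.8 258.4] [[-190.5, -43.2], [-196.0, 11.9]] ang 95.71
[344.2 111.2 390.7 108.1] [[9.8, -32.4], [13.7, -93.9]] ang -86.34
[342.1 250.6 328.5 183. ] [[-183.9, -32.6], [-85.4, -12.1]] ang 11.75
lid ((-126.1359634399414, 21.59463882446289), (101.64704132080078, 87.90351867675781), 11.748815536499023)
ball [[-9.24139945 83.15303816]]
ball [[ 10.34344254 -88.53738909]]
z [0.0795 0.0795 0.0181 0.017  0.0176 0.238  0.2288]
0.06 [-130.7   22.5] [-128.3   23.8]
0.08 [-126.1   21.6] [-129.7   23.6]
0.1 [-121.5   20.7] [-131.    23.3]
```

```bash
echo '[0.6399,-0.0807,0.1754]' > press.json; cat >> h.py <<'E'
def fl(F,x,y,z):  # flask pose F=(x,y,yaw) press frame -> world
    c,s=np.cos(F[2]),np.sin(F[2]); return pw(F[0]+c*x-s*y,F[1]+s*x+c*y,z)
E
python3 - <<'E'
from h import *
F=(-.1273,.022,.212); R=Rt(F[2]+np.pi/2)
bot.reach(fl(F,0,.085,.25),R); bot.servo_line(fl(F,0,.080,.036),rate=.15)
bot.servo_line(fl(F,0,.060,.036),rate=.08); bot.hold(.1)
f0=bot.current_wrist_force(); print(f0)
n=R[:,0]; hit=None; y=.060
while y>.030:
    y-=.001; bot.servo_line(fl(F,0,y,.036),rate=.03); f=(bot.current_wrist_force()-f0)@n
    if hit is None and f>0.8: hit=y; print('hit',y,f)
    if hit and y<=hit-.0095: break
print(y,f,bot.current_time())
bot.servo_line(fl(F,0,y+.03,.036)); bot.servo_line(fl(F,0,y+.04,.30),rate=.3)
bot.reach(pw(-.09,0,.40),Rt(0)); bot.hold(.2)
p,im,d=snap("wrist","w2"); print(bot.current_time())
G,r=lid(p,im,(240,160,360,300)); print(r)
g=cv2.cvtColor(im,cv2.COLOR_BGR2GRAY)
for l in cv2.createLineSegmentDetector().detect(g)[0][:,0]:
    if np.hypot(l[2]-l[0],l[3]-l[1])>35 and 245<min(l[0],l[2]) and max(l[0],l[2])<400 and 165<max(l[1],l[3])<290:
        q=wp(cast(p,l.reshape(2,2),.08))*1000
        print(l.round(1),q.round(1).tolist(), 'ang',np.degrees(np.arctan2(q[1,1]-q[0,1],q[1,0]-q[0,0])).round(2))
E
```

```text
[0.29323738 1.38326311 0.67838893]
hit 0.056999999999999995 1.4690190406623718
0.046999999999999986 3.562788590764154 11.4083
14.4833
((-124.54796600341797, 12.173873901367188), (101.85020446777344, 87.62602996826172), 11.92353343963623)
[270.4 185.7 333.4 171.9] [[-81.0, 61.1], [-64.0, -16.7]] ang -77.67
[337.  173.4 352.3 248.3] [[-65.7, -21.1], [-161.8, -42.1]] ang -167.7
[384.7 131.9 379.5 254.3] [[-16.7, -77.5], [-170.0, -77.7]] ang -179.94
[258.8 131.8 263.9 254.4] [[-16.8, 72.8], [-170.2, 72.7]] ang -179.96
[376.5 253.1 381.5 131.9] [[-168.3, -73.7], [-16.7, -73.6]] ang 0.03
[260.6 253.1 255.4 131.9] [[-168.5, 76.9], [-16.8, 76.8]] ang -0.04
[335.4 177.3 269.1 191.7] [[-70.6, -19.3], [-88.4, 63.0]] ang 102.26
[282.2 253.4 268.2 199. ] [[-168.8, 48.8], [-97.6, 64.4]] ang 12.34
[328.2 256.2 287.9 264.3] [[-172.5, -11.0], [-183.8, 41.8]] ang 102.1
[349.1 248.2 335.4 180.7] [[-161.6, -38.0], [-74.7, -19.3]] ang 12.11
```

```bash
cat >> h.py <<'E'
LEAN=.5; OFF=.010*np.cos(LEAN)
def push_pose(x,y,yaw,z=.038):
    """pose so that the leaned fingertips' front lies at press (x,y)"""
    return pw(x-OFF*np.cos(yaw),y-OFF*np.sin(yaw),z),Rt(yaw,LEAN)
def look(name,box=(240,20,400,300),at=(-.05,0,.40)):
    bot.reach(pw(*at),Rt(0)); bot.hold(.2); p,im,d=snap("wrist",name)
    g=cv2.cvtColor(im,cv2.COLOR_BGR2GRAY); G,r=lid(p,im,box); print('lid',np.round(r[0],1),np.round(r[1],1),round(r[2],2),'t',bot.current_time())
    return p,im,g,G
E
python3 - <<'E'
from h import *
n=np.array([np.cos(.212),np.sin(.212)]); c0=np.array([-.1742,.0017])
for d in (-.018,0): print(ik(*push_pose(*(c0+d*n),.212)))
print(ik(*push_pose(-.05,.0,0)))
P,R=push_pose(*(c0-.018*n),.212)
bot.reach(P+[0,0,.14],R); bot.servo_line(P,R,rate=.15); bot.hold(.1)
f0=bot.current_wrist_force(); hit=None; a=-.018
while a<.006:
    a+=.001; P,R=push_pose(*(c0+a*n),.212); bot.servo_line(P,R,rate=.04); f=-(bot.current_wrist_force()-f0)@np.r_[np.cos(.387),np.sin(.387),0]
    if f>0.8: hit=a; break
print('hit',hit,f,bot.current_time())
x0,y0=c0+a*n
for x,y,yaw in ((-.145,.0017,.12),(-.115,.0012,.05),(-.090,.001,.0),(-.062,.001,0)):
    P,R=push_pose(x,y,yaw); bot.servo_line(P,R,rate=.04); print(x,(bot.current_wrist_force()-f0).round(2),bot.current_time())
P,R=push_pose(-.09,0,0); bot.servo_line(P,R,rate=.15); bot.servo_line(P+[-.03,0,.25],R,rate=.3)
p,im,g,G=look("w3",at=(-.01,0,.38))
E
```

```text
[-0.66504285 -0.61526975  2.22198442  0.44712009  1.29855282  0.44810541]
[-0.62030816 -0.57423312  2.19641835  0.43904437  1.26541411  0.4833072 ]
[-0.35893977 -0.29484095  1.99685786  0.29071783  1.01940176  0.93633695]
hit -0.0019999999999999896 3.568533026840313 20.725
-0.145 [-3.91 -0.54  1.62] 21.65
-0.115 [-4.45  0.23  1.6 ] 22.55
-0.09 [-10.52  -2.38   5.82] 23.325
-0.062 [-64.09 -64.99  26.48] 24.175
lid [-47.2   6. ] [63.3 88.7] 34.85 t 26.7417
```

View pics/w3.png

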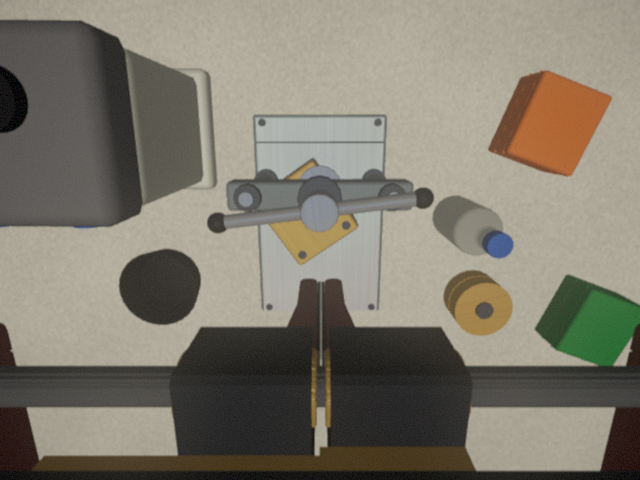

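w3 shows the flask turned further the wrong way: the fingers slipped to its −y half. Lid corners are now about (313,160), (357,226), (303,263), (268,200), roughly 35°. It is jammed near the +y column. I'll compute the pose and a recovery push.

```bash
python3 - <<'E'
from h import *
import pickle
im=cv2.imread("pics/w3.png"); p=pickle.load(open("pics/w3.pkl","rb"))
g=cv2.cvtColor(im,cv2.COLOR_BGR2GRAY)
for l in cv2.createLineSegmentDetector().detect(g)[0][:,0]:
    if np.hypot(l[2]-l[0],l[3]-l[1])>14 and 245<min(l[0],l[2]) and max(l[0],l[2])<375 and 130<max(l[1],l[3])<290:
        q=wp(cast(p,l.reshape(2,2),.08))*1000; a=np.degrees(np.arctan2(q[1,1]-q[0,1],q[1,0]-q[0,0]))%90
        if 15<a<60: print(l.round(1),q.round(1).tolist(), 'ang',a.round(2))
for q in ((313,159),(358,226),(303,264),(268,200)): print(q,wp(cast(p,q,.08)).round(4)*1000)
q=wp(cast(p,[(268,178)],.1)); print('col',q)
for lean in (.4,.5,.6,.7):   # pointing back from behind the crosshead
    c=np.cos;R=Rt(0,-lean); print(lean,[ik(pw(x,.02,.045),R) is not None for x in (.0,.03,.05,.08)], [ik(pw(x,.02,.25),R) is not None for x in (.05,.08,.1)])
E
```

```text
[280.6 179.3 312.3 156.2] [[8.9, 45.6], [35.6, 7.8]] ang 35.21
[360.3 178.  370.1 166.5] [[10.3, -48.8], [23.8, -60.0]] ang 50.26
[336.4 201.9 323.9 194.3] [[-18.3, -20.7], [-9.0, -5.8]] ang 58.29
[309.9 162.5 290.2 176.7] [[28.4, 10.8], [11.9, 34.2]] ang 35.09
[338.2 184.  342.3 199.2] [[3.2, -22.7], [-15.0, -27.9]] ang 15.83
[297.6 263.8 269.1 226.1] [[-96.8, 27.2], [-48.1, 61.3]] ang 35.0
[354.6 229.7 301.5 265.1] [[-52.7, -43.5], [-98.6, 22.3]] ang 34.88
(313, 159) [[32.4  7. ]]
(358, 226) [[-48.  -47.5]]
(303, 264) [[-97.1  20.4]]
(268, 200) [[-15.8  61.4]]
col [[0.01269749 0.0577274 ]]
0.4 [True, True, True, True] [True, False, False]
0.5 [True, True, True, True] [False, False, False]
0.6 [True, True, True, True] [False, False, False]
0.7 [True, True, True, False] [False, False, False]
```

Flask pose: centre ≈ (−35, 16) mm, yaw 0.61 rad, far face against the +y column. A push from behind the crosshead, pointing back and leaned, on the far-right end of its far face will move it back towards −x and −y and turn it clockwise.

```bash
python3 - <<'E'
from h import *
L=.6; R0=Rt(0); R=Rt(0,-L); o=.010*np.cos(L)
T=lambda x,y,z=.045: pw(x+o,y,z)
seq=[(pw(.075,.02,.30),R0),(pw(.075,.02,.10),R0),(T(.055,.02),R),(T(.027,.018),R),(T(.003,-.008),R)]
ok=[ik(*s) is not None for s in seq]; print(ok)
if all(ok):
    bot.reach(*seq[0]); f0=bot.current_wrist_force()
    bot.servo_line(*seq[1],rate=.3); bot.servo_line(*seq[2],rate=.12); f0=bot.current_wrist_force()
    N=10; a,b=np.array([.045,.02]),np.array([.003,-.008])
    for t in np.linspace(0,1,6):
        bot.servo_line(T(*(a+t*(b-a))),rate=.06); f=bot.current_wrist_force()-f0; print(t,f.round(1))
        if np.linalg.norm(f)>25: break
    bot.servo_line(T(.06,-.0),rate=.25); bot.servo_line(pw(.075,0,.11),R0,rate=.2); bot.servo_line(pw(.07,0,.30),rate=.4)
    p,im,g,G=look("w4",at=(-.01,0,.38))
    np.set_printoptions(suppress=True)
    for l in cv2.createLineSegmentDetector().detect(g)[0][:,0]:
        if np.hypot(l[2]-l[0],l[3]-l[1])>20 and 250<min(l[0],l[2]) and max(l[0],l[2])<385 and 130<max(l[1],l[3])<310:
            q=wp(cast(p,l.reshape(2,2),.08))*1000; a=np.degrees(np.arctan2(q[1,1]-q[0,1],q[1,0]-q[0,0]))%90
            print(l.round(1),q.round(1).tolist(), 'ang',a.round(2))
E
```

```text
[True, True, True, True, True]
0.0 [-0.2 -1.6 -0.5]
0.2 [-0.2  0.1 -0.8]
0.4 [ 1.3 -1.1 -1.4]
0.6000000000000001 [ 1.5 -1.8 -2.8]
0.8 [ 1.3 -2.4 -1.2]
1.0 [ 3.8  0.8 -2.4]
lid [-67.6   9.8] [73.6 88.1] 19.59 t 34.0333
[296.8 302.  300.  279.5] [[-147.4, 29.8], [-116.4, 25.3]] ang 81.61
[279.4 179.1 309.4 178.9] [[9.4, 47.7], [9.7, 12.6]] ang 0.45
[333.1 179.4 360.6 179.3] [[9.2, -15.2], [9.3, -47.4]] ang 0.19
[255.  178.2 252.2 115.6] [[10.5, 76.1], [80.2, 76.1]] ang 89.99
[343.7 219.2 356.1 255.9] [[-38.5, -28.4], [-85.0, -44.6]] ang 19.2
[383.3 168.1 384.4 144.3] [[22.2, -73.4], [49.0, -73.3]] ang 0.1
[261.  308.2 257.3 229.4] [[-156.1, 76.1], [-51.3, 76.2]] ang 0.05
[384.3 214.3 380.  308.2] [[-32.5, -77.0], [-155.8, -77.1]] ang 0.06
[379.5 212.7 344.5 216.9] [[-30.6, -71.1], [-35.8, -29.4]] ang 7.1
[260.6 228.1 264.1 306.9] [[-49.7, 72.2], [-154.3, 72.1]] ang 0.03
[255.1 118.1 256.8 139.3] [[77.5, 72.9], [54.5, 72.1]] ang 1.92
[377.  308.1 381.1 214.3] [[-155.8, -73.3], [-32.5, -73.1]] ang 0.08
[256.6 144.3 257.8 168.1] [[48.9, 72.5], [22.1, 72.4]] ang 0.28
[337.6 202.6 317.9 195. ] [[-18.3, -20.8], [-9.3, 2.6]] ang 68.83
[383.1 143.  259.4 143. ] [[50.5, -71.8], [50.4, 69.3]] ang 0.03
[258.1 140.1 383.1 140.1] [[53.6, 70.6], [53.7, -71.7]] ang 0.03
[287.7 279.  266.8 228.2] [[-115.9, 40.8], [-49.8, 64.7]] ang 19.81
[353.  256.5 337.4 212.1] [[-85.8, -40.7], [-29.9, -20.7]] ang 19.67
[300.7 222.3 268.2 226. ] [[-42.4, 23.5], [-47.0, 62.9]] ang 6.68
[353.5 259.2 289.4 280.7] [[-89.4, -41.4], [-118.2, 38.7]] ang 19.72
[301.9 183.9 253.1 183.4] [[3.9, 21.4], [4.4, 78.7]] ang 89.48
[345.6 201.3 376.8 197.8] [[-16.8, -30.3], [-12.5, -67.2]] ang 6.62
[260.6 210.5 296.8 207.4] [[-28.0, 71.2], [-24.2, 27.8]] ang 4.97
```

View pics/w4.png

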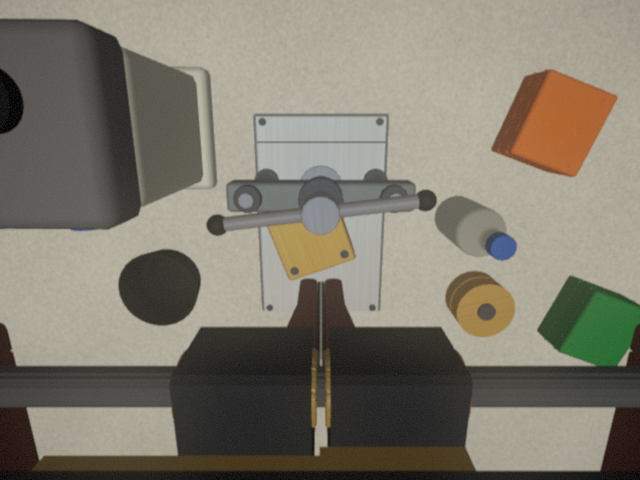

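Good recovery: the flask centre is now ≈ (−57, 16), yaw +0.34 rad. Next I push the far end of its +y face towards −y, which turns it clockwise and shifts it −y.

```bash
cat >> h.py <<'E'
def pose(p,g,guess):
    """flask pose from lid edge segments (z=.08) near a guess (x,y,yaw; mm,rad): near, +y and -y edges"""
    e={'near':[], '+y':[], '-y':[], 'far':[]}; A=[]
    n0=np.array([np.cos(guess[2]),np.sin(guess[2])]); t0=np.array([-n0[1],n0[0]]); c0=np.array(guess[:2])
    S=[]
    for l in cv2.createLineSegmentDetector().detect(g)[0][:,0]:
        q=wp(cast(p,l.reshape(2,2),.08))*1000; d=q[1]-q[0]; L=np.hypot(*d)
        if L<20 or np.linalg.norm(q.mean(0)-c0)>75: continue
        a=np.arctan2(d[1],d[0])-guess[2]; k=int(np.round(a/(np.pi/2))); a-=k*np.pi/2
        if abs(a)>.14: continue
        m=q.mean(0)-c0; v=m@n0 if k%2 else m@t0; 
        for nm,odd,val in (('near',1,-50),('far',1,50),('+y',0,45),('-y',0,-45)):
            if k%2==odd and abs(v-val)<8: e[nm].append((round(float(v-val),1),round(float(a),3),round(float(L))))
    return e
E
python3 - <<'E'
from h import *
L=.7; R=Rt(0,L); o=.0076
T=lambda x,y,z=.042: pw(x-o,y,z)
seq=[T(-.036,.10,.20),T(-.036,.10),T(-.02,.05)]
ok=[ik(s,R) is not None for s in seq]; print(ok)
if all(ok):
    bot.reach(seq[0],R); bot.servo_line(seq[1],rate=.25); bot.hold(.05); f0=bot.current_wrist_force(); ly=pw(0,1)-pw(0,0)
    y=.094; bot.servo_line(T(-.036,y),rate=.1)
    while y>.070:
        y-=.002; bot.servo_line(T(-.036,y),rate=.06); f=(bot.current_wrist_force()-f0)@ly
        if f>1: break
    print('hit',y,f,bot.current_time())
    for s in (.5,1): bot.servo_line(T(-.036+.0155*s,y+.001-.0255*s),rate=.06); print((bot.current_wrist_force()-f0).round(1))
    x1,y1=-.0205,y-.0245
    bot.servo_line(T(x1-.01,y1+.022),rate=.2); bot.servo_line(T(x1-.04,y1+.03,.20),rate=.4)
    p,im,g,G=look("w5",at=(-.01,0,.38)); cv2.imwrite("pics/w5c.png",cv2.resize(im[100:330,200:440],None,fx=2.4,fy=2.4))
    print(pose(p,g,(-53,-3,.1)))
E
```

```text
[True, True, True]
hit 0.07799999999999999 3.8032868069515438 38.3333
[ 1.   0.2 -1.1]
[-0.2 -0.2 -1.1]
lid [-69.1  -7. ] [67.1 87.4] 4.67 t 41.4333
{'near': [(-1.0, -0.016, 73)], '+y': [(-2.1, -0.021, 58), (-5.7, -0.016, 48)], '-y': [(-2.3, -0.021, 63), (1.3, -0.025, 61)], 'far': [(-6.9, 0.063, 23)]}
```

View pics/w5c.png

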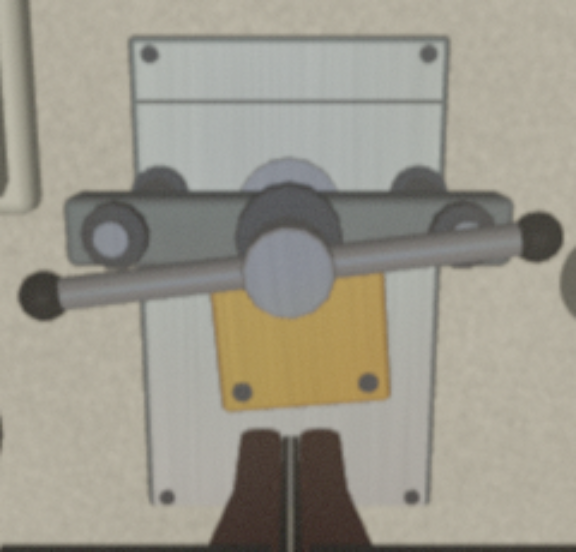

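Yaw is now ≈ 0.08 and the centre ≈ (−54, −5). In the crop the flask is nearly square, with its near lid edge at (225,410)–(388,400). Now I push the near face straight in, stopping short of the line.

```bash
python3 - <<'E'
from h import *
P,R=push_pose(-.118,-.009,0)
bot.reach(P+[0,0,.12],R); bot.servo_line(P,R,rate=.25); bot.hold(.05); f0=bot.current_wrist_force()
for x,y in ((-.100,-.0085),(-.085,-.0075),(-.070,-.0065),(-.057,-.006)):
    bot.servo_line(*push_pose(x,y,0),rate=.05); print((bot.current_wrist_force()-f0).round(1))
P,R=push_pose(-.08,-.006,0); bot.servo_line(P,R,rate=.25); bot.servo_line(P+[-.02,0,.22],R,rate=.4)
p,im,g,G=look("w6",at=(-.01,0,.38)); cv2.imwrite("pics/w6c.png",cv2.resize(im[100:330,200:440],None,fx=2.4,fy=2.4))
print(pose(p,g,(-7,-5,.0)))
for l in cv2.createLineSegmentDetector().detect(g)[0][:,0]:
    if abs(l[2]-l[0])>25 and 250<min(l[0],l[2]) and max(l[0],l[2])<390 and 110<max(l[1],l[3])<182:
        print(l.round(1),(wp(cast(p,l.reshape(2,2),.018))*1000).round(1).tolist(),(wp(cast(p,l.reshape(2,2),.08))*1000).round(1).tolist())
E
```

```text
[-1.4 -1.   0.1]
[-0.5 -0.6 -0.1]
[-0.4 -0.5 -0.7]
[-0.8 -0.6  1.2]
lid [27.  -4.6] [87.3 35.7] 89.95 t 47.3333
{'near': [(1.8, 0.032, 85)], '+y': [(0.9, 0.01, 29), (-2.6, 0.047, 23)], '-y': [(1.0, 0.038, 32), (4.3, 0.045, 27)], 'far': [(3.1, 0.03, 84), (7.3, 0.002, 141), (-1.1, 0.035, 83)]}
[279.4 178.6 308.2 178.3] [[2.5, 53.6], [2.9, 15.0]] [[9.7, 47.0], [10.0, 13.0]]
[285.6 148.  358.1 145.7] [[42.4, 44.2], [45.2, -50.9]] [[44.9, 38.8], [47.4, -45.1]]
[330.6 178.5 359.4 178.3] [[2.6, -15.1], [2.8, -53.7]] [[9.8, -13.5], [9.9, -47.5]]
[381.9 116.9 256.9 116.8] [[81.3, -80.5], [81.5, 80.2]] [[79.1, -71.2], [79.3, 70.5]]
[254.4 113.5 385.6 113.5] [[85.5, 83.2], [85.4, -85.2]] [[82.9, 73.1], [82.8, -75.3]]
[256.9 140.2 380.6 140.1] [[52.4, 81.5], [52.3, -80.1]] [[53.6, 71.6], [53.6, -70.8]]
[380.6 142.9 258.1 143.3] [[48.7, -80.3], [48.4, 80.0]] [[50.5, -71.0], [50.2, 70.3]]
[358.1 149.3 286.9 151.9] [[40.6, -51.0], [37.4, 42.7]] [[43.3, -45.2], [40.4, 37.4]]
```

View pics/w6c.png

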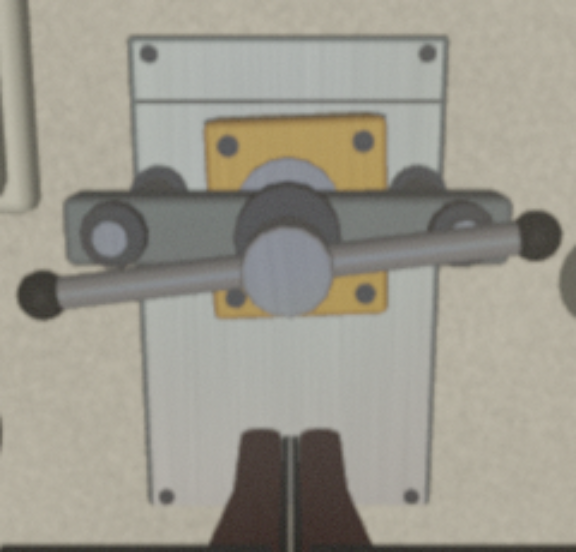

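The far edge is square within 0.03 rad and ≈ 6 mm short of the line. In the crop the line is at row 101 and the lid's far edge at rows 118–122. One last 6 mm push follows.

```bash
python3 - <<'E'
from h import *
P,R=push_pose(-.068,-.003,0)
bot.reach(P+[0,0,.12],R); bot.servo_line(P,R,rate=.25)
bot.servo_line(*push_pose(-.0508,-.003,0),rate=.04)
P,R=push_pose(-.075,-.003,0); bot.servo_line(P,R,rate=.2); bot.servo_line(P+[-.02,0,.22],R,rate=.4)
p,im,g,G=look("w7",at=(-.01,0,.38)); cv2.imwrite("pics/w7c.png",cv2.resize(im[100:330,200:440],None,fx=2.4,fy=2.4))
print(pose(p,g,(0,-4,.0)))
for l in cv2.createLineSegmentDetector().detect(g)[0][:,0]:
    if abs(l[2]-l[0])>25 and 250<min(l[0],l[2]) and max(l[0],l[2])<390 and 110<max(l[1],l[3])<172:
        print(l.round(1),(wp(cast(p,l.reshape(2,2),.018))*1000).round(1).tolist(),(wp(cast(p,l.reshape(2,2),.08))*1000).round(1).tolist())
for r in ('.30',):
  for th in np.linspace(-.3,1,1): pass
E
```

```text
lid [30.4 -4.7] [87.  42.4] 89.96 t 51.9
{'near': [(6.0, 0.125, 31), (2.5, 0.022, 34)], '+y': [(-0.5, 0.028, 33), (-4.1, 0.04, 32)], '-y': [(-0.6, 0.018, 33), (2.6, 0.014, 33)], 'far': [(3.2, 0.001, 141), (-1.0, 0.016, 84)]}
[258.1 140.6 380.6 140.4] [[51.8, 79.9], [52.0, -80.1]] [[53.2, 70.2], [53.3, -70.8]]
[381.9 116.9 255.6 116.8] [[81.3, -80.5], [81.5, 81.8]] [[79.2, -71.2], [79.3, 71.9]]
[254.4 113.5 385.6 113.5] [[85.5, 83.2], [85.4, -85.1]] [[82.9, 73.2], [82.8, -75.3]]
[359.4 143.7 286.9 145. ] [[47.8, -52.5], [46.3, 42.5]] [[49.6, -46.5], [48.3, 37.3]]
```

View pics/w7c.png

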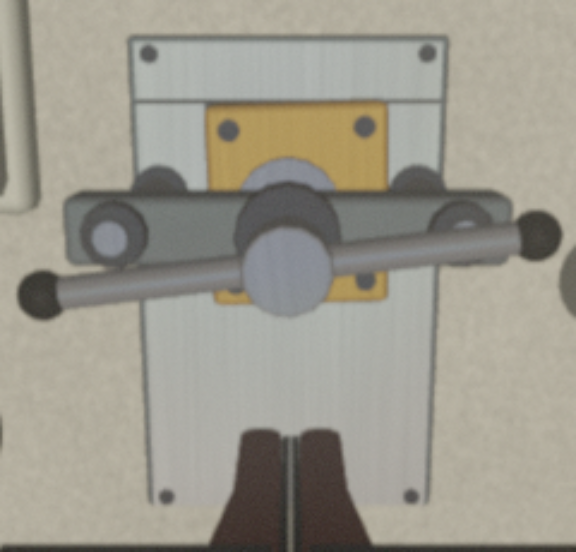

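The far edge is on the line within about 1 mm: line row 101, lid edge row 102–103 in the crop. Yaw is ≈ 0.02 and y ≈ −4.5 mm. Now the T-bar: θ0 ≈ −0.12, turned in two swings on the robot side of the press.

```bash
cat >> h.py <<'E'
RB=.065
def bp(deg,z=.195): a=np.radians(deg); return pw(RB*np.cos(a),RB*np.sin(a),z)
def swing(a,b,rate):
    R=Rt(0); n=int(np.ceil(abs(b-a)/20)); S=np.linspace(a,b,n+1); f0=bot.current_wrist_force()
    for s in S[1:]:
        bot.servo_line(bp(s),rate=rate); f=bot.current_wrist_force()-f0; t=np.radians(s)+PO[2]
        print(round(s),round(float(-(f@[np.sin(t),-np.cos(t),0])),1),end=' | ')
        if np.linalg.norm(f)>35: print('STOP',f); return False
    print(bot.current_time()); return True
E
python3 - <<'E'
from h import *
R=Rt(0); assert all(ik(bp(a),R) is not None for a in (-58,-100,-150,-225,-36,-70,-108))
bot.reach(bp(-58,.275),R); bot.servo_line(bp(-58),rate=.25)
ok=swing(-58,-225,.12)
if ok:
    bot.servo_line(bp(-219),rate=.1); bot.servo_line(bp(-219,.275),rate=.3)
    bot.servo_line(pw(.0,.0,.285),rate=.35); bot.servo_line(bp(-36,.275),rate=.35); bot.servo_line(bp(-36),rate=.25)
    ok=swing(-36,-108,.1)
    bot.servo_line(bp(-101),rate=.15); bot.servo_line(bp(-95,.30),rate=.35)
    p,im,g,G=look("w8",at=(-.01,0,.38)); cv2.imwrite("pics/w8c.png",cv2.resize(im[100:330,200:440],None,fx=2.4,fy=2.4))
    hsv=cv2.cvtColor(im,cv2.COLOR_BGR2HSV); print(pose(p,g,(0,-4,0)))
E
```

```text
-77 -0.6 | -95 2.3 | -114 1.2 | -132 -0.4 | -151 0.6 | -169 0.3 | -188 0.6 | -206 0.8 | -225 0.5 | 55.8667
-54 1.0 | -72 -0.7 | -90 1.7 | -108 2.3 | 59.0833
lid [30.  -4.9] [42.4 87.5] 1.26 t 60.525
{'near': [], '+y': [(-0.6, 0.011, 37), (-4.1, 0.027, 31)], '-y': [(-0.9, 0.021, 33), (2.4, 0.023, 34)], 'far': [(3.5, 0.001, 143), (-1.0, 0.021, 84)]}
```

View pics/w8c.png

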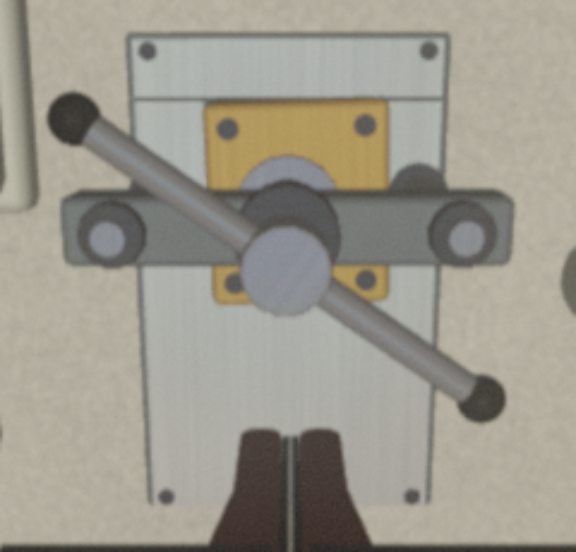

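```bash
python3 - <<'E'
from h import *
import pickle
for nm,qs in (("w8",((230.4,149.2),(400.4,265.8))),("w7",((217.5,222.5),(423.3,198.3)))):
    p=pickle.load(open(f"pics/{nm}.pkl","rb"))
    for z in (.220,.225): 
        q=wp(cast(p,qs,z)); d=q[1]-q[0]; print(nm,z,(q*1000).round(1).tolist(),'theta', np.arctan2(-d[0],-d[1]), np.hypot(*d))
E
```

```text
w8 0.22 [[49.6, 69.9], [-49.1, -71.1]] theta 0.6105415564753502 0.1720903716159539
w8 0.225 [[49.8, 68.7], [-47.3, -70.0]] theta 0.6105415564753502 0.16938272765999934
w7 0.22 [[-11.1, 85.9], [9.5, -87.4]] theta -0.11819706791007907 0.17457976805193523
w7 0.225 [[-10.0, 84.6], [10.3, -86.1]] theta -0.11819706791007868 0.17186773800538718
```

θ = 3.75 rad, past the touch at 3.53 and close to firm. The flask is still on its line and the hand is clear, so I'm handing in.

```bash
python3 -c "
from plant import workorder,bot
print(workorder.job_done(), bot.current_time())"
```

```text
the job is handed in; nothing more can be done
the job is handed in; nothing more can be done
```

The job is handed in (pass/fail not shown): by the last picture the flask's far edge is within about 1 mm of the line, about 5 mm off midway and 0.02 rad off square, with the T-bar at about 3.75 rad (firm at about 3.8) and the hand clear at about 60.5 s; one early push slipped and briefly jammed the flask on the +y column at about 95 N wrist force, which I then undid.

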